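Ready the vacuum hold-down: load the pods, set the regulator, lock it

ROBOT

A 6-joint arm with a two-finger parallel gripper is mounted at the origin on the work surface. World frame = base frame: x ahead of the robot, y to its left, z up, the work surface at z = 0. Lengths are in m, angles in rad, forces in N, time in s.
With the tool pointing down it reaches from about 0.375 to 0.975 m from the base axis. Payload 3.8 kg.
Tool frame: the origin (TCP) lies at the centre of the arm's flange, where the gripper is bolted on; the fingertips stand 173 mm ahead of it and the grasp point (between the pads) lies 155 mm ahead of it (bot.tip_reach is the distance from the TCP to the fingertips, in m); z points along the fingers, y is the line along which they close (so a half turn about z gives the same grasp; the last joint's range is limited). The gripper opens to 85 mm and grips with 20 to 120 N. Pads are 22 mm wide; open, the fingers measure 114 mm over their backs; the gripper's body (76 mm by 85 mm) begins 54 mm behind the grasp point. The pads swing forward as they close: fully open they stand 13 mm farther back than shut.
Start: joints at [1.086, 0.264, 1.604, -0, 1.274, -0.037], TCP at [0.292, 0.608, 0.405] pointing down, gripper open.
Joint ranges: [-2.63, 2.63], [-0.94, 2.18], [0.31, 2.57], [-1.31, 4.45], [0, 2.66], [-2.55, 2.55]. Speed limits (rad/s): [2.57, 2.57, 3.14, 3.14, 3.14, 3.14].

INTERFACE

Orientations are given as a rotation vector (axis times angle).
In Python, from workcell import bot gives the robot as it stands.
- The arm moves only by the tool drive_tool, never from a script. Its arguments are lists of equal length, an entry for each row: "claw": the finger opening in mm, from 0 to 85.4; "slide": the shift along the world's x, y, z each as a share of 0.5 m, from -1 to 1, a list of three; "yaw": the turn about the world's z as a share of 180 degrees, from -1 to 1. A call has 1 to 8 rows; each row is the pose to reach, as a shift and turn from the pose commanded when the call began, turning the shorter way round; what a row does not reach only later rows make up. A row lasts 1/12 s, in which the tool goes at most 41.7 mm and 7.16 degrees, less where a joint would pass 70% of its speed; a pose out of reach is approached as far as the arm can. A call with a number of a shift or a turn outside -1 to 1 is refused whole. A call with a gripper value outside its range is refused whole. The fingers move at their own pace and stop on an object; "newtons" is the grip in N (left out, the last holds). Time passes only in rows, so rows that repeat a pose let the fingers close. It gives the time, the measured TCP pose, the force, the opening and the grip force at its end, in the units of the state.
- bot.read_state(): the state, without advancing time (a new reading comes with each control period).
- bot.read_camera(name): name is "scene" or "top" or "wrist"; returns a dict with "color" (384x512x3 uint8, red, green, blue), "depth" (384x512 float32, m along the optical axis (not along the pixel's ray), 0 where there is no reading), "mtx" (3x3 intrinsics, pixels), "eye" and "rotation" of the camera in the world. Camera axes: x right, y up, looking along -z (the intrinsics and any distortion apply to the point x, -y, -z); pixel columns grow to the right and rows downward; lengths in m; the calibration is good to about 2 mm. The wrist camera is an equidistant fisheye: a pixel r from the principal point sees the ray r / f radians off the axis. A picture is of the moment at which its call begins.
- bot.finish_job(): hands the job in; it is judged then, once.
The state is a dict: "time": time; "q": joint angles; "joint_vel": joint speeds; "joint_torque": joint torques, N m; "tool_pos": TCP position; "tcp_rot": TCP orientation; "wrist_force": force on the tool from outside, world axes, zero at the start; "torque": the same for the moment, N m; "width": opening from 0.0 (shut) to 1.0 (fully open); "grip_force": force on a finger pad.
Only numpy, scipy, OpenCV 4.12 (cv2) and the standard library are available. Lean on these libraries where they do the work, as an engineer would, in place of code of your own. Each camera call takes 0.05 s, during which the arm holds its last target. There are 200 camera calls.

TASK

Get the vacuum hold-down ready for the next carving blank: first load the two suction pods, one at a time, upright with the rubber side up, into the two pockets of the blue fixture, so that each stands on its pocket's floor. Then, with the yellow lock still back out of the way, turn the red regulator knob until its pointer is on the middle of the green mark. Last, slide the yellow lock over the knob as far as it goes, with the pointer left on the mark and the tin, mug, tub, mallet and gouge left where they stand.

Things in the scene. Friction and masses are not known exactly. Their poses are not given: they have to be found in the camera images.
- fixture: Blue fixed plate, 100 (its x) x 190 (its y) x 28 mm high, lying flat, with two round blind pockets in its top; origin at the centre of its underside.
- fixture_hole0 (a point): Centre of the mouth of the first pocket, in the plate's top face (28 mm up), at y = -45 mm in the fixture's frame. The pocket is 47 mm in diameter and 14 mm deep.
- fixture_hole1 (a point): The same for the second pocket, at y = +45 mm in the fixture's frame.
- pod_a: Suction pod: upright cylinder 42 mm in diameter and 42 mm high, 0.12 kg, aluminium with a black rubber lip and an orange top with a black dot. Origin at the centre of its underside, z up. Seated, it sinks 14 mm and stands 28 mm proud of the plate.
- pod_b: A second pod, identical to the first. Either pod goes in either pocket.
- console: Fixed console: aluminium panel 150 x 235 mm sloping up away from the robot, 0.55 rad from horizontal. Origin on the table under the point where the knob axis meets the panel face, 75 mm up. In its frame the panel's outward normal is (-0.523, 0, 0.853), up-slope (0.853, 0, 0.523); panel edges 75 mm up- and down-slope of the knob, and at y = -65 and +170 mm. The lock lies to the knob's +y side.
- knob_grip (a point): Grip point on the knob's axis, 32 mm off the panel face. The knob: black skirt 48 mm in diameter (up to 12 mm off the face) carrying a red bar grip 44 mm long, 12 mm thick, from 12 to 38 mm off the face, with a white line towards the pointer end. The point's z is the panel normal, its x runs along the bar to the pointer.
- pointer (a point): Tip of the red pointer that sticks out under one end of the bar, 34 mm from the knob's axis and 6 mm off the face.
- mark (a point): The green mark on the white dial: a patch 12 mm long (radially) and 9.5 mm wide. This point is where the pointer tip comes when the knob is on the middle of the mark (34 mm from the axis, 6 mm off the face). It cannot be touched and does not move in a run.
- knob (a joint): Knob angle in rad: 0 with the pointer straight up-slope, growing clockwise as one looks at the panel; limits -1.2 and 1.2. Stays where it is left (0.05 N m of friction).
- lock_tab (a point): Grip point of the lock, 74 mm off the face, in its black tab: 40 mm (along the slope) x 10 mm thick (along the slide) x 28 mm high, 51 to 79 mm off the face. The lock is a yellow hood, 78 mm (along the slope) x 64 mm x 51 mm high, open towards the knob; it slides level, along the console's -y, over the knob. The point's z is the panel normal, its y the console's y.
- lock (a joint): Travel of the lock in m: 0 fully back, 125 mm to the console's +y side of the knob; 0.125 fully over the knob (the stop), centred on it. About 2 N of friction; stays where it is left.
- tin: Bystander: small green tin, 54 mm in diameter, 60 mm high, standing near the pods. Origin under its centre.
- mug: Bystander: steel travel mug, 80 mm in diameter, 170 mm high, origin under its centre.
- tub: Bystander: white plastic bowl, 110 mm in diameter, 55 mm high, origin under its centre.
- mallet: Bystander: wooden carver's mallet standing on its head, 84 mm in diameter, 222 mm high, origin under its centre.
- gouge: Bystander: wood gouge lying between fixture and console, 196 mm long and 24 mm thick. Origin under the middle, the handle runs 110 mm to its -x, the blade 86 mm to its +x.
There are look-alikes about, which are no part of the job. What is shaped like the fixture but white is not meant.

How it is judged:
On the way, in this order (a step that is already met when the one before it is completed fails the run):
1. one pod stands released in a pocket (((horizontal distance between pod_a and fixture_hole0 below 0.006 m and z of pod_a in the frame of fixture between 0.01 and 0.0175 m and angle between pod_a's own z axis and vertical below 0.1 rad and linear speed of pod_a below 0.03 m/s and contact force between pod_a and the fingers below 0.05 N) or (horizontal distance between pod_a and fixture_hole1 below 0.006 m and z of pod_a in the frame of fixture between 0.01 and 0.0175 m and angle between pod_a's own z axis and vertical below 0.1 rad and linear speed of pod_a below 0.03 m/s and contact force between pod_a and the fingers below 0.05 N) or (horizontal distance between pod_b and fixture_hole0 below 0.006 m and z of pod_b in the frame of fixture between 0.01 and 0.0175 m and angle between pod_b's own z axis and vertical below 0.1 rad and linear speed of pod_b below 0.03 m/s and contact force between pod_b and the fingers below 0.05 N) or (horizontal distance between pod_b and fixture_hole1 below 0.006 m and z of pod_b in the frame of fixture between 0.01 and 0.0175 m and angle between pod_b's own z axis and vertical below 0.1 rad and linear speed of pod_b below 0.03 m/s and contact force between pod_b and the fingers below 0.05 N))), for 0.2 s.
2. both pods stand released in the two pockets ((((horizontal distance between pod_a and fixture_hole0 below 0.006 m and z of pod_a in the frame of fixture between 0.01 and 0.0175 m and angle between pod_a's own z axis and vertical below 0.1 rad and linear speed of pod_a below 0.03 m/s and contact force between pod_a and the fingers below 0.05 N) and (horizontal distance between pod_b and fixture_hole1 below 0.006 m and z of pod_b in the frame of fixture between 0.01 and 0.0175 m and angle between pod_b's own z axis and vertical below 0.1 rad and linear speed of pod_b below 0.03 m/s and contact force between pod_b and the fingers below 0.05 N)) or ((horizontal distance between pod_a and fixture_hole1 below 0.006 m and z of pod_a in the frame of fixture between 0.01 and 0.0175 m and angle between pod_a's own z axis and vertical below 0.1 rad and linear speed of pod_a below 0.03 m/s and contact force between pod_a and the fingers below 0.05 N) and (horizontal distance between pod_b and fixture_hole0 below 0.006 m and z of pod_b in the frame of fixture between 0.01 and 0.0175 m and angle between pod_b's own z axis and vertical below 0.1 rad and linear speed of pod_b below 0.03 m/s and contact force between pod_b and the fingers below 0.05 N)))), for 0.2 s.
3. the knob's pointer rests on the green mark while the lock is still back (distance between pointer and mark below 0.005 m and velocity of joint knob between -0.05 and 0.05 rad/s and value of joint lock below 0.05 m), for 0.2 s.
4. the lock is slid fully over the knob, the pointer still on the mark (value of joint lock above 0.119 m and distance between pointer and mark below 0.005 m), for 0.2 s.
At the end, for the whole second after the job is handed in: Both pods stand upright (within 0.1 rad) on the floors of the two pockets (centres within 6 mm, no more than 3.5 mm above the floor), the pointer tip is within 5 mm (8 degrees) of the middle of the green mark, and the lock is within 6 mm of its stop over the knob (all of step 4 and (((horizontal distance between pod_a and fixture_hole0 below 0.006 m and z of pod_a in the frame of fixture between 0.01 and 0.0175 m and angle between pod_a's own z axis and vertical below 0.1 rad and linear speed of pod_a below 0.03 m/s and contact force between pod_a and the fingers below 0.05 N) and (horizontal distance between pod_b and fixture_hole1 below 0.006 m and z of pod_b in the frame of fixture between 0.01 and 0.0175 m and angle between pod_b's own z axis and vertical below 0.1 rad and linear speed of pod_b below 0.03 m/s and contact force between pod_b and the fingers below 0.05 N)) or ((horizontal distance between pod_a and fixture_hole1 below 0.006 m and z of pod_a in the frame of fixture between 0.01 and 0.0175 m and angle between pod_a's own z axis and vertical below 0.1 rad and linear speed of pod_a below 0.03 m/s and contact force between pod_a and the fingers below 0.05 N) and (horizontal distance between pod_b and fixture_hole0 below 0.006 m and z of pod_b in the frame of fixture between 0.01 and 0.0175 m and angle between pod_b's own z axis and vertical below 0.1 rad and linear speed of pod_b below 0.03 m/s and contact force between pod_b and the fingers below 0.05 N))) and velocity of joint knob between -0.05 and 0.05 rad/s); the robot touches nothing.
It fails at once if the tin is pushed more than 30 mm from its place or knocked over (distance of tin from where it was at the start of the episode above 0.03 m or angle between tin's own z axis and vertical above 0.5 rad).
It fails at once if the mug is pushed more than 30 mm from its place or knocked over (distance of mug from where it was at the start of the episode above 0.03 m or angle between mug's own z axis and vertical above 0.5 rad).
It fails at once if the tub is pushed more than 30 mm from its place or knocked over (distance of tub from where it was at the start of the episode above 0.03 m or angle between tub's own z axis and vertical above 0.5 rad).
It fails at once if the mallet is pushed more than 30 mm from its place or knocked over (distance of mallet from where it was at the start of the episode above 0.03 m or angle between mallet's own z axis and vertical above 0.5 rad).
It fails at once if the gouge is pushed more than 30 mm from its place or knocked over (distance of gouge from where it was at the start of the episode above 0.03 m).
It also fails if it takes over 72 s, if anything falls off the work surface, if the arm or the gripper's body presses on something with over 40 N, if the wrist force passes 120 N, or if a joint passes its speed limit or range.

## Working session

There is one attempt and no reset: what is moved stays moved. The work goes in short steps, Python scripts to look and compute and a tool call to move; the robot and the scene stay as the last step left them, time stands still between calls to the robot, and variables do not carry over. Pictures are saved under pics/ and viewed, at most 13 in all, crops included, and the job is handed in when it is done.

Besides the shell and the picture viewer there is one more tool, called after ">>>" as name([rows], argument=value, ...), one row to a line, values as JSON. drive_tool: Moves the arm, as the interface text tells. Shift numbers are shares of 0.5 m and turn numbers shares of 180 degrees, none past 1 either way. Its arguments: {"type":"object","properties":{"claw":{"type":"array","items":{"type":"number"}},"slide":{"type":"array","items":{"type":"array","items":{"type":"number"}}},"yaw":{"type":"array","items":{"type":"number"}},"newtons":{"type":"number"}},"required":["claw","slide","yaw"]}

```bash
mkdir -p pics; ls; cat > h.py <<'E'
import numpy as np, cv2
from workcell import bot
def cloud(c):
    K=c["mtx"];d=c["depth"];v,u=np.mgrid[:d.shape[0],:d.shape[1]]
    p=np.stack([(u-K[0,2])/K[0,0]*d,-(v-K[1,2])/K[1,1]*d,-d],-1)
    return p@np.array(c["rotation"]).T+np.array(c["eye"])
def save(n,img,s=1.5):
    cv2.imwrite(f"pics/{n}.png",cv2.resize(img[...,::-1],None,fx=s,fy=s))
E
python3 - <<'E'
from h import *
for n in("scene","top"):
    c=bot.read_camera(n);save(n,c["color"]);np.savez(n+".npz",**c);print(n,c["mtx"],c["eye"],c["rotation"])
E
```

```text
pics
scene [[373.41660994   0.         247.89109392]
 [  0.         373.41660994 186.10020989]
 [  0.           0.           1.        ]] [1.13481904 0.77803783 0.9809299 ] [0.31729147 1.08264805 2.36166522]
top [[430.06572971   0.         255.00325453]
 [  0.         430.06572971 187.57244954]
 [  0.           0.           1.        ]] [ 0.41506459 -0.0947774   1.71741394] [ 0.06916056 -0.065793   -1.59781516]
```

View pics/scene.png

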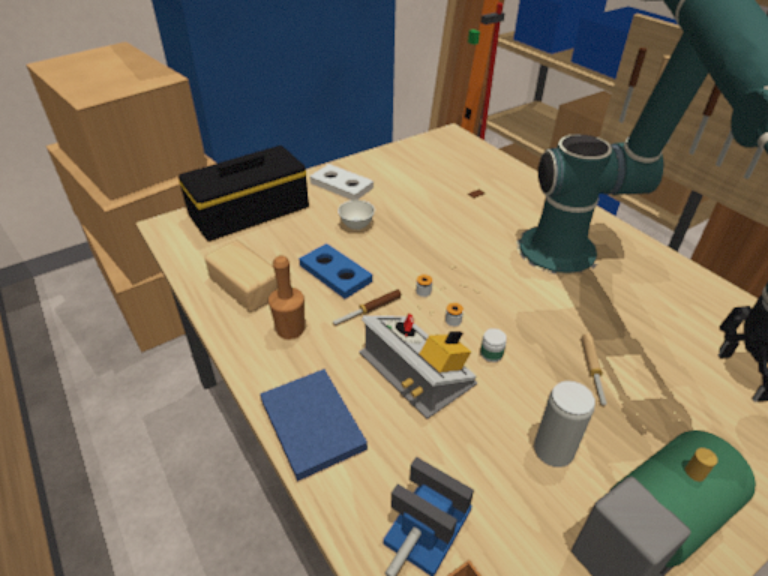

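View pics/top.png

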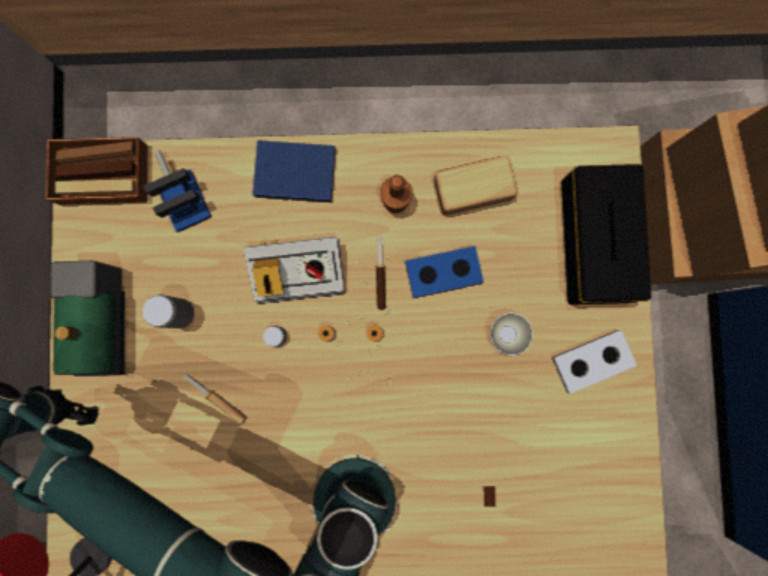

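```bash
cat >> h.py <<'E'
from scipy.spatial.transform import Rotation as R
def rot(c): return R.from_rotvec(c["rotation"]).as_matrix()
def ray(c,uv,z,fish=False):
    "pixels (n,2) -> world points on plane z"
    uv=np.atleast_2d(np.asarray(uv,float));K=c["mtx"]
    a=(uv-[K[0,2],K[1,2]])/[K[0,0],K[1,1]]
    if fish:
        r=np.linalg.norm(a,axis=1)+1e-9
        d=np.c_[a[:,0]*np.sin(r)/r,-a[:,1]*np.sin(r)/r,-np.cos(r)]
    else: d=np.c_[a[:,0],-a[:,1],-np.ones(len(a))]
    d=d@rot(c).T;e=np.asarray(c["eye"])
    return e+d*((z-e[2])/d[:,2])[:,None]
def hsv(c): return cv2.cvtColor(c["color"],cv2.COLOR_RGB2HSV)
def blobs(c,lo,hi,amin=20,amax=1e6):
    m=cv2.inRange(hsv(c),np.array(lo),np.array(hi))
    n,l,s,ce=cv2.connectedComponentsWithStats(m)
    return [(ce[i],s[i,4],l==i) for i in range(1,n) if amin<=s[i,4]<=amax]
def rect(c,m,z,fish=False):
    cn=max(cv2.findContours(m.astype(np.uint8),cv2.RETR_EXTERNAL,cv2.CHAIN_APPROX_NONE)[0],key=len)[:,0]
    P=ray(c,cn,z,fish)[:,:2].astype(np.float32)
    return cv2.minAreaRect(P)
E
python3 - <<'E'
from h import *
c=bot.read_camera("top");cs=bot.read_camera("scene")
for n,cc in(("top",c),("scene",cs)):
    print(n)
    for p,a,m in blobs(cc,(8,150,120),(16,255,255),15,200): print("orange",p,a,ray(cc,p,.042)[0].round(4))
    for p,a,m in blobs(cc,(100,170,90),(115,255,255),300,2500):
        print("blue",p.round(),a,rect(cc,m,.028))
    for lo,hi,nm in(((0,180,90),(4,255,255),"red"),((20,150,90),(28,255,255),"yellow"),((40,80,20),(95,255,200),"green")):
        for p,a,m in blobs(cc,lo,hi,8,2000): print(nm,p.round(1),a,ray(cc,p,.1)[0].round(3))
K=c
d=c["depth"];P=ray(c,[[274/1.5,337/1.5]],.06);print("tin",P, "gouge",ray(c,[[381/1.5,280/1.5]],.012),"mallet",ray(c,[[396/1.5,195/1.5]],.1),"mug",ray(c,[[160/1.5,311/1.5]],.17),"tub",ray(c,[[511/1.5,333/1.5]],.055), "console corners",ray(c,np.array([[246,248],[338,237],[343,292],[253,302]])/1.5,.075))
for u,v in((216,222),(182,224),(295,181),(200,190)):print(u,v,"depth h",c["eye"][2]-d[v,u])
E
```

```text
top
orange [39.5 93. ] 16 [0.9619 0.7562 0.042 ]
orange [259.82945736 131.01550388] 129 [ 0.7827 -0.1186  0.042 ]
orange [263.92307692 120.43589744] 39 [ 0.8248 -0.136   0.042 ]
orange [ 67.5 131. ] 16 [0.8046 0.6428 0.042 ]
orange [216.65454545 221.70909091] 55 [0.43   0.0594 0.042 ]
orange [249.38571429 221.67142857] 70 [ 0.4266 -0.0677  0.042 ]
blue [296. 181.] 818 ((0.5815263390541077, -0.2550765872001648), (0.09361749142408371, 0.18210247159004211), 10.420934677124023)
red [209.9 181.6] 24 [0.581 0.077 0.1  ]
yellow [173.6 187.1] 90 [0.564 0.214 0.1  ]
yellow [184.2 188.1] 60 [0.559 0.174 0.1  ]
green [ 56.3 222.9] 1894 [0.442 0.656 0.1  ]
green [ 12.4 278.8] 345 [0.239 0.817 0.1  ]
green [237.9 324.5] 727 [ 0.051 -0.016  0.1  ]
green [  4.6 315. ] 88 [0.108 0.843 0.1  ]
green [227.4 334. ] 46 [0.018 0.023 0.1  ]
green [132.9 373.4] 903 [-0.113  0.371  0.1  ]
green [220.5 375.3] 105 [-0.128  0.051  0.1  ]
green [203.7 379. ] 38 [-0.139  0.113  0.1  ]
scene
orange [326.17073171   3.90243902] 82 [-1.3779 -1.8217  0.042 ]
orange [187.08474576 174.83050847] 59 [ 0.7094 -0.3262  0.04
[... 781 characters left out ...]
[427.  116.9] 463 [-0.371 -0.036  0.1  ]
green [390.5 119.3] 924 [-0.215 -0.113  0.1  ]
green [373.  160.9] 1388 [0.089 0.063 0.1  ]
green [327.3 235.7] 61 [0.502 0.256 0.1  ]
tin [[0.42217008 0.18856172 0.06      ]] gouge [[ 0.56515025 -0.0892903   0.012     ]] mallet [[ 0.7734448  -0.13376665  0.1       ]] mug [[0.49154164 0.442658   0.17      ]] tub [[ 0.41541414 -0.41923812  0.055     ]] console corners [[0.65187485 0.25483967 0.075     ]
 [0.67366796 0.01794301 0.075     ]
 [0.53161094 0.00830845 0.075     ]
 [0.51252588 0.23835171 0.075     ]]
216 222 depth h 0.043318671488521865
182 224 depth h 0.06370596339678603
295 181 depth h 0.02139858653521376
200 190 depth h 0.04778711249804335
```

>>> drive_tool([
  [0.14, -0.6, 0],
  [0.14, -0.6, 0],
  [0.14, -0.6, 0],
  [0.14, -0.6, 0],
  [0.14, -0.6, 0],
  [0.14, -0.6, 0],
  [0.14, -0.6, 0],
  [0.14, -0.6, 0],
], claw=[85, 85, 85, 85, 85, 85, 85, 85], yaw=[0, 0, 0, 0, 0, 0, 0, 0])

```text
time: 0.87
tool_pos: [0.3623, 0.3045, 0.4044]
tcp_rot: [0.7, 3.062, -0.004]
wrist_force: [0.3, 0.8, -0.9]
width: 0.995
grip_force: 0.0
```

>>> drive_tool([
  [0.12, -0.6, -0.1],
  [0.12, -0.6, -0.1],
  [0.12, -0.6, -0.1],
  [0.12, -0.6, -0.1],
  [0.12, -0.6, -0.1],
  [0.12, -0.6, -0.1],
  [0.12, -0.6, -0.1],
  [0.12, -0.6, -0.1],
], claw=[85, 85, 85, 85, 85, 85, 85, 85], yaw=[0, 0, 0, 0, 0, 0, 0, 0])

```text
time: 1.53
tool_pos: [0.4221, 0.0048, 0.354]
tcp_rot: [0.702, 3.062, -0.003]
wrist_force: [-0.3, 0.2, 0.4]
width: 0.996
grip_force: 0.0
```

```bash
python3 - <<'E'
from h import *
s=bot.read_state();print(s["time"],s["tool_pos"],R.from_rotvec(s["tcp_rot"]).as_matrix().round(3),s["q"])
c=bot.read_camera("wrist");save("w1",c["color"]);print(c["mtx"],c["eye"],rot(c).round(3))
for p,a,m in blobs(c,(8,150,120),(16,255,255),30,3000): print("orange",p,a,ray(c,p,.042,True)[0].round(4))
E
```

```text
1.5333 [0.4220721  0.00481223 0.35399252] [[-0.9    0.435 -0.   ]
 [ 0.435  0.9   -0.002]
 [-0.001 -0.002 -1.   ]] [-4.68829705e-02 -1.91955506e-01  2.17107004e+00 -1.95211265e-03
  1.16268069e+00 -1.16643485e+00]
[[297.31863964   0.         256.3032839 ]
 [  0.         297.31863964 190.55685461]
 [  0.           0.           1.        ]] [0.34903873 0.03896056 0.32304935] [[ 0.436 -0.856 -0.278]
 [ 0.9    0.414  0.136]
 [-0.001 -0.31   0.951]]
orange [311.54828326 161.81437768] 932 [0.4282 0.0602 0.042 ]
orange [197.96050269 207.04847397] 557 [ 0.4212 -0.063   0.042 ]
```

View pics/w1.png

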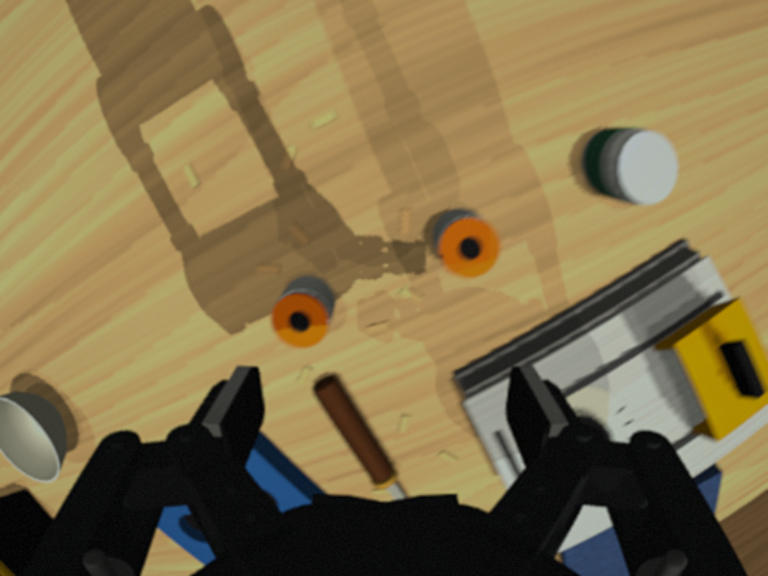

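```bash
cat >> h.py <<'E'
def tops(c,z=.042,fish=True,amin=60):
    "orange discs: ellipse centre of filled outline -> world"
    m=cv2.inRange(hsv(c),np.array((6,160,50)),np.array((17,255,255)))
    out=[]
    for k in cv2.findContours(m,cv2.RETR_EXTERNAL,cv2.CHAIN_APPROX_NONE)[0]:
        if cv2.contourArea(k)<amin: continue
        P=ray(c,cv2.convexHull(k)[:,0],z,fish)[:,:2].astype(np.float32)
        (x,y),r=cv2.minEnclosingCircle(P)
        if .014<r<.026: out.append((round(x,4),round(y,4),round(r,4)))
    return out
E
python3 - <<'E'
from h import *
c=bot.read_camera("wrist");print(tops(c));c=bot.read_camera("top");print(tops(c,fish=False,amin=30))
E
```

```text
[(0.4278, -0.063, 0.0207), (0.4314, 0.0626, 0.0206)]
[(0.0062, -0.3492, 0.0225), (0.4254, -0.0662, 0.0198)]
```

>>> drive_tool([
  [0.01, -0.138, -0.13],
  [0.01, -0.138, -0.13],
  [0.01, -0.138, -0.13],
], claw=[85, 85, 85], yaw=[0, 0, 0])

```text
time: 1.93
tool_pos: [0.4259, -0.0612, 0.2866]
tcp_rot: [-0.696, -3.059, 0.001]
wrist_force: [-1.2, 0.5, -0.2]
width: 0.996
grip_force: 0.0
```

```bash
python3 - <<'E'
from h import *
c=bot.read_camera("wrist");print(tops(c));save("w2",c["color"],1);s=bot.read_state();print(s["tool_pos"],s["wrist_force"])
E
```

```text
[(0.4278, -0.0644, 0.0208), (0.431, 0.0606, 0.0208)]
[ 0.42571083 -0.06119623  0.28616456] [ 0.20574307  0.50789848 -0.40674783]
```

View pics/w2.png

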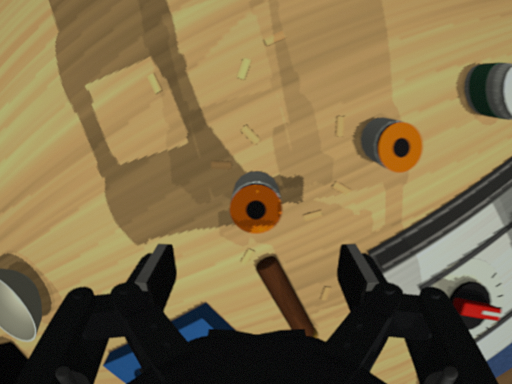

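>>> drive_tool([
  [0.004, -0.006, -0.08],
  [0.004, -0.006, -0.15],
  [0.004, -0.006, -0.19],
  [0.004, -0.006, -0.19],
  [0.004, -0.006, -0.19],
  [0.004, -0.006, -0.19],
  [0.004, -0.006, -0.19],
  [0.004, -0.006, -0.19],
], claw=[85, 85, 85, 85, 42, 38, 38, 38], yaw=[0, 0, 0, 0, 0, 0, 0, 0], newtons=40)

```text
time: 2.65
tool_pos: [0.4308, -0.0635, 0.1972]
tcp_rot: [0.696, 3.059, 0.0]
wrist_force: [-2.6, 2.0, 10.2]
width: 0.47
grip_force: 39.2
```

>>> drive_tool([
  [0, 0, 0],
  [0, 0, 0],
  [0, 0, 0.01],
], claw=[35, 35, 35], yaw=[0, 0, 0])

```text
time: 2.9
tool_pos: [0.4297, -0.0635, 0.2009]
tcp_rot: [0.697, 3.061, 0.0]
wrist_force: [0.2, -1.0, -2.9]
width: 0.467
grip_force: 40.4
```

>>> drive_tool([
  [0, 0, 0.08],
  [0, 0, 0.16],
  [0.1, -0.1, 0.24],
  [0.16, -0.16, 0.3],
  [0.22, -0.22, 0.3],
  [0.28, -0.28, 0.3],
  [0.34, -0.34, 0.3],
  [0.4, -0.4, 0.3],
], claw=[35, 35, 35, 35, 35, 35, 35, 35], yaw=[0, 0, 0, 0, 0, 0, 0, 0])

```text
time: 3.57
tool_pos: [0.5969, -0.2314, 0.35]
tcp_rot: [0.697, 3.06, -0.001]
wrist_force: [0.2, 0.3, -1.6]
width: 0.468
grip_force: 41.3
```

>>> drive_tool([
  [0.1, -0.08, 0],
  [0.1, -0.08, 0],
  [0.1, -0.08, 0],
  [0.1, -0.08, 0],
], claw=[35, 35, 35, 35], yaw=[0, 0, 0, 0])

```text
time: 3.9
tool_pos: [0.646, -0.2707, 0.3475]
tcp_rot: [-0.699, -3.062, -0.0]
wrist_force: [-0.6, 0.8, -1.9]
width: 0.467
grip_force: 41.3
```

```bash
python3 - <<'E'
from h import *
c=bot.read_camera("wrist");save("w3",c["color"],1);s=bot.read_state();print(s["tool_pos"],s["width"])
for p,a,m in blobs(c,(98,130,40),(118,255,255),800): print(p,a,rect(c,m,.028,True))
E
```

```text
[ 0.64523546 -0.26985178  0.34744831] 0.4673846837277866
[249.00159256 113.93553319] 15698 ((0.5848221778869629, -0.25226861238479614), (0.09839046746492386, 0.18793514370918274), 10.545476913452148)
```

View pics/w3.png

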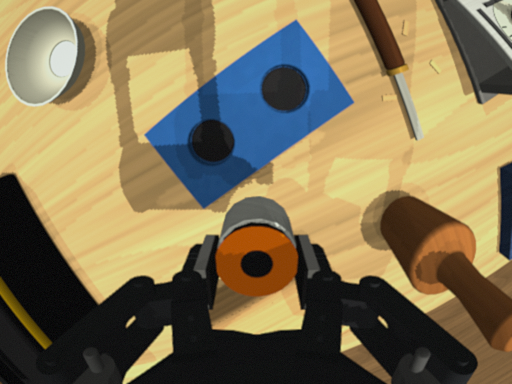

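```bash
cat >> h.py <<'E'
def fix(c,z=.028):
    p,a,m=max(blobs(c,(98,130,40),(118,255,255),800),key=lambda b:b[1])
    (x,y),(w,h),ang=rect(c,m,z,True)
    k=cv2.findContours(m.astype(np.uint8),cv2.RETR_CCOMP,cv2.CHAIN_APPROX_NONE)[0]
    hs=[]
    for q in k:
        if 100<cv2.contourArea(q)<5000:
            P=ray(c,q[:,0],z,True)[:,:2].astype(np.float32);hs.append((np.round(cv2.minEnclosingCircle(P)[0],4),round(cv2.minEnclosingCircle(P)[1],4)))
    a=np.deg2rad(ang);d=.045*np.array([-np.sin(a),np.cos(a)])
    return dict(center=(x,y),size=(w,h),ang=ang,h0=np.array([x,y])-d,h1=np.array([x,y])+d,holes=hs)
E
python3 - <<'E'
from h import *
c=bot.read_camera("wrist");s=bot.read_state();t=s["tool_pos"];print(t,s["wrist_force"])
print(fix(c))
for dz in(.197,.194): print(tops(c,t[2]-dz+.042,True))
E
```

```text
[ 0.6448651  -0.26934314  0.34743528] [-1.31328013 -0.64357618 -0.74676446]
{'center': (0.5850176811218262, -0.2523941993713379), 'size': (0.09865903854370117, 0.1879654824733734), 'ang': 10.448198318481445, 'h0': array([ 0.59317827, -0.29664807]), 'h1': array([ 0.57685709, -0.20814033]), 'holes': [(array([ 0.5919, -0.2941]), 0.0219), (array([ 0.5766, -0.2094]), 0.0222)]}
[(0.642, -0.2694, 0.0209), (0.567, -0.1734, 0.0173)]
[(0.6403, -0.2686, 0.0204), (0.5672, -0.1749, 0.0169)]
```

>>> drive_tool([
  [-0.05, -0.026, -0.05],
  [-0.099, -0.053, -0.12],
  [-0.099, -0.053, -0.18],
  [-0.099, -0.053, -0.18],
  [-0.099, -0.053, -0.18],
], claw=[35, 35, 35, 35, 35], yaw=[0, 0, 0, 0, 0])

```text
time: 4.42
tool_pos: [0.5942, -0.2949, 0.2558]
tcp_rot: [-0.696, -3.058, -0.003]
wrist_force: [0.8, -0.6, -1.9]
width: 0.467
grip_force: 41.2
```

```bash
python3 - <<'E'
from h import *
c=bot.read_camera("wrist");s=bot.read_state();t=s["tool_pos"];print(t,s["wrist_force"],s["width"])
print(fix(c));print(tops(c,t[2]-.155,True));save("w4",c["color"],1)
E
```

```text
[ 0.59597674 -0.29556561  0.258442  ] [ 1.16038419 -0.49304748 -0.78591757] 0.46428004166967973
{'center': (0.5848865509033203, -0.2531709671020508), 'size': (0.09972019493579865, 0.18869996070861816), 'ang': 10.480073928833008, 'h0': array([ 0.59307176, -0.29742029]), 'h1': array([ 0.57670134, -0.20892165]), 'holes': [(array([ 0.5748, -0.2115]), 0.0215)]}
[(0.5889, -0.2934, 0.0204)]
```

View pics/w4.png

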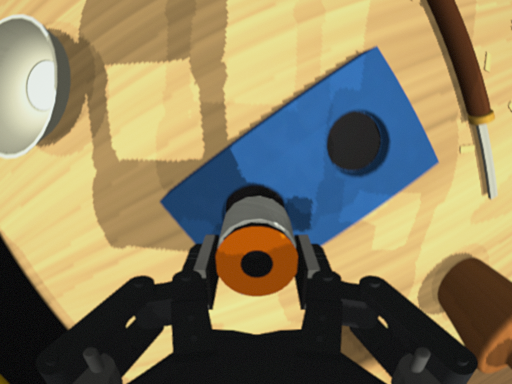

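>>> drive_tool([
  [0.002, -0.005, -0.01],
  [0.002, -0.005, -0.03],
  [0.002, -0.005, -0.03],
  [0.002, -0.005, -0.03],
], claw=[35, 35, 35, 35], yaw=[0, 0, 0, 0])

```text
time: 4.8
tool_pos: [0.5974, -0.2986, 0.2427]
tcp_rot: [-0.697, -3.063, -0.0]
wrist_force: [-0.1, -0.6, -0.7]
width: 0.466
grip_force: 41.2
```

```bash
python3 - <<'E'
from h import *
for i in range(2):
    c=bot.read_camera("wrist");s=bot.read_state();t=s["tool_pos"];print(t,s["wrist_force"],s["width"])
    print(fix(c));print(tops(c,t[2]-.155,True))
E
```

```text
[ 0.59747314 -0.29872004  0.24284849] [ 0.40582907  0.45678424 -1.93877991] 0.4655722416939147
{'center': (0.5842215418815613, -0.2528943419456482), 'size': (0.10000938177108765, 0.18837371468544006), 'ang': 10.453661918640137, 'h0': array([ 0.59238635, -0.29714743]), 'h1': array([ 0.57605673, -0.20864125]), 'holes': [(array([ 0.5734, -0.2124]), 0.0214)]}
[(0.5944, -0.2983, 0.021)]
[ 0.59745404 -0.29882674  0.24291103] [ 0.08871606  0.8822215  -2.00278545] 0.4633865639794227
{'center': (0.584262490272522, -0.25284963846206665), 'size': (0.10006874054670334, 0.18838085234165192), 'ang': 10.503263473510742, 'h0': array([ 0.59246561, -0.29709564]), 'h1': array([ 0.57605937, -0.20860363]), 'holes': [(array([ 0.5736, -0.212 ]), 0.0214)]}
[(0.5945, -0.2985, 0.021)]
```

>>> drive_tool([
  [-0.004, 0.002, -0.01],
  [-0.004, 0.002, -0.024],
  [-0.004, 0.002, -0.036],
  [-0.004, 0.002, -0.048],
  [-0.004, 0.002, -0.058],
  [-0.004, 0.002, -0.064],
], claw=[35, 35, 35, 35, 35, 35], yaw=[0, 0, 0, 0, 0, 0])

```text
time: 5.4
tool_pos: [0.5949, -0.2978, 0.2112]
tcp_rot: [-0.697, -3.061, -0.001]
wrist_force: [-9.8, 4.8, 23.3]
width: 0.466
grip_force: 43.3
```

>>> drive_tool([
  [0, 0, 0],
  [0, 0, 0],
], claw=[35, 35], yaw=[0, 0, 0])

```text
$.yaw: bad value
```

```bash
cat >> h.py <<'E'
def wz(c):
    "world points of wrist depth (fisheye)"
    d=c["depth"];K=c["mtx"];v,u=np.mgrid[:d.shape[0],:d.shape[1]]
    a=np.stack([(u-K[0,2])/K[0,0],(v-K[1,2])/K[1,1]],-1);r=np.linalg.norm(a,axis=-1)+1e-9
    t=np.tan(r)/r
    p=np.stack([a[...,0]*t*d,-a[...,1]*t*d,-d],-1)
    return p@rot(c).T+np.array(c["eye"])
def podz(c):
    W=wz(c);m=cv2.inRange(hsv(c),np.array((6,160,50)),np.array((17,255,255)))
    m[c["depth"]<=0]=0
    n,l,s,ce=cv2.connectedComponentsWithStats(m)
    for i in range(1,n):
        if s[i,4]>300: q=W[l==i];print("pod",np.median(q,0).round(4),s[i,4])
    m=cv2.inRange(hsv(c),np.array((98,130,40)),np.array((118,255,255)))>0
    m&=c["depth"]>0
    print("plate z",np.median(W[m][:,2]))
E
python3 - <<'E'
from h import *
c=bot.read_camera("wrist");s=bot.read_state();t=s["tool_pos"];print(t,s["wrist_force"],s["width"])
podz(c);print(tops(c,.056),fix(c))
E
```

```text
[ 0.59492752 -0.29789755  0.21135473] [-2.50280718  1.42197144  3.87042234] 0.4670523561217037
pod [ 0.5428 -0.0917  0.021 ] 1474
pod [ 0.589  -0.2961  0.0561] 4003
pod [ 0.7557 -0.1568  0.0423] 3899
plate z 0.02780377309592054
[(0.5917, -0.2974, 0.0211)] {'center': (0.5838854312896729, -0.2529921531677246), 'size': (0.10082151740789413, 0.18847323954105377), 'ang': 10.450773239135742, 'h0': array([ 0.59204801, -0.29724565]), 'h1': array([ 0.57572285, -0.20873865]), 'holes': [(array([ 0.5725, -0.2129]), 0.021)]}
```

>>> drive_tool([
  [0, 0, 0],
  [0, 0, 0],
  [0, 0, 0],
  [0, 0, 0],
  [0, 0, 0.06],
  [0, 0, 0.12],
  [-0.06, 0.06, 0.18],
  [-0.12, 0.12, 0.18],
], claw=[62, 62, 62, 62, 62, 85, 85, 85], yaw=[0, 0, 0, 0, 0, 0, 0, 0])

```text
time: 6.12
tool_pos: [0.5447, -0.2466, 0.3051]
tcp_rot: [0.697, 3.052, -0.005]
wrist_force: [1.0, 0.7, 1.2]
width: 0.992
grip_force: 0.0
```

>>> drive_tool([
  [-0.21, 0.58, 0],
  [-0.21, 0.58, 0],
  [-0.21, 0.58, 0],
  [-0.21, 0.58, 0],
  [-0.21, 0.6, 0],
  [-0.21, 0.6, -0.02],
  [-0.21, 0.6, -0.04],
  [-0.21, 0.6, -0.04],
], claw=[85, 85, 85, 85, 85, 85, 85, 85], yaw=[0, 0, 0, 0, 0, 0, 0, 0])

```text
time: 6.78
tool_pos: [0.4352, 0.0578, 0.2792]
tcp_rot: [0.696, 3.063, 0.001]
wrist_force: [0.0, -0.2, 0.5]
width: 0.991
grip_force: 0.0
```

```bash
python3 - <<'E'
from h import *
c=bot.read_camera("wrist");s=bot.read_state();t=s["tool_pos"];print(t,s["wrist_force"],s["width"])
podz(c);print(tops(c))
c=bot.read_camera("top");print(tops(c,.056,False,20))
E
```

```text
[0.43337608 0.06011304 0.27753387] [-2.71260999  2.2738472  -1.34430705] 0.996415376488548
pod [0.43  0.066 0.042] 2032
pod [ 0.5248 -0.0755  0.0192] 563
plate z 0.027264240356434405
[(0.4295, 0.0664, 0.0225)]
[(0.0098, -0.3455, 0.0218), (0.5906, -0.2988, 0.0193)]
```

```bash
python3 - <<'E'
from h import *
for i in range(2):
    c=bot.read_camera("wrist");s=bot.read_state();t=s["tool_pos"];print(t);print(tops(c))
E
```

```text
[0.43571359 0.05689655 0.27887289]
[(0.508, -0.0598, 0.0245), (0.4318, 0.0615, 0.0208)]
[0.43661128 0.05593953 0.27945624]
[(0.4321, 0.0619, 0.0208)]
```

>>> drive_tool([
  [-0.008, 0.01, -0.05],
  [-0.008, 0.01, -0.12],
  [-0.008, 0.01, -0.162],
  [-0.008, 0.01, -0.162],
  [-0.008, 0.01, -0.162],
  [-0.008, 0.01, -0.162],
  [-0.008, 0.01, -0.162],
  [-0.008, 0.01, -0.162],
], claw=[85, 85, 85, 85, 42, 38, 35, 35], yaw=[0, 0, 0, 0, 0, 0, 0, 0])

```text
time: 7.65
tool_pos: [0.4344, 0.0602, 0.2006]
tcp_rot: [0.697, 3.059, 0.002]
wrist_force: [-1.6, -0.8, 8.7]
width: 0.463
grip_force: 39.8
```

>>> drive_tool([
  [0, 0, 0],
  [0, 0, 0],
  [0, 0, 0],
], claw=[35, 35, 35], yaw=[0, 0, 0])

```text
time: 7.9
tool_pos: [0.4343, 0.0603, 0.2008]
tcp_rot: [0.696, 3.059, 0.001]
wrist_force: [-0.6, -1.5, 5.7]
width: 0.462
grip_force: 39.5
```

>>> drive_tool([
  [0, 0, 0.08],
  [0, 0, 0.16],
  [0.04, -0.08, 0.2],
  [0.08, -0.15, 0.2],
  [0.12, -0.22, 0.2],
  [0.16, -0.3, 0.2],
  [0.2, -0.38, 0.2],
  [0.24, -0.45, 0.2],
], claw=[35, 35, 35, 35, 35, 35, 35, 35], yaw=[0, 0, 0, 0, 0, 0, 0, 0])

```text
time: 8.57
tool_pos: [0.5491, -0.159, 0.2999]
tcp_rot: [0.697, 3.061, -0.0]
wrist_force: [0.6, 0.8, -0.4]
width: 0.464
grip_force: 40.9
```

>>> drive_tool([
  [0.048, -0.09, -0.04],
  [0.048, -0.09, -0.1],
  [0.048, -0.09, -0.1],
  [0.048, -0.09, -0.1],
  [0.048, -0.09, -0.1],
  [0.048, -0.09, -0.1],
], claw=[35, 35, 35, 35, 35, 35], yaw=[0, 0, 0, 0, 0, 0])

```text
time: 9.07
tool_pos: [0.5729, -0.2012, 0.2504]
tcp_rot: [0.696, 3.061, -0.0]
wrist_force: [-0.1, -0.6, -0.9]
width: 0.461
grip_force: 40.9
```

```bash
python3 - <<'E'
from h import *
for i in range(2):
    c=bot.read_camera("wrist");s=bot.read_state();t=s["tool_pos"];print(t,s["wrist_force"])
    print(fix(c));print(tops(c,t[2]-.1587),"seated",tops(c,.056))
podz(c)
E
```

```text
[ 0.57298865 -0.20115686  0.25067834] [ 0.78708168  0.65436728 -1.52010073]
{'center': (0.5836269855499268, -0.2523866891860962), 'size': (0.1006324365735054, 0.18842542171478271), 'ang': 10.444266319274902, 'h0': array([ 0.59178454, -0.29664112]), 'h1': array([ 0.57546943, -0.20813226]), 'holes': []}
[(0.7049, -0.1629, 0.0219), (0.569, -0.2005, 0.0209)] seated []
[ 0.57300946 -0.20113338  0.25066768] [ 0.70312504  0.36786773 -1.25024446]
{'center': (0.5836004614830017, -0.25237464904785156), 'size': (0.10056737065315247, 0.1884838491678238), 'ang': 10.427145004272461, 'h0': array([ 0.59174479, -0.29663151]), 'h1': array([ 0.57545613, -0.20811779]), 'holes': []}
[(0.7056, -0.1628, 0.022), (0.5693, -0.2005, 0.0209)] seated []
pod [ 0.5434 -0.0871  0.0224] 3538
pod [ 0.567  -0.1993  0.0919] 3876
plate z 0.02774739282080506
```

>>> drive_tool([
  [0.0126, -0.0156, 0],
  [0.0126, -0.0156, -0.012],
  [0.0126, -0.0156, -0.012],
  [0.0126, -0.0156, -0.012],
  [0.0126, -0.0156, -0.012],
], claw=[35, 35, 35, 35, 35], yaw=[0, 0, 0, 0, 0])

```text
time: 9.58
tool_pos: [0.5786, -0.2096, 0.2421]
tcp_rot: [-0.697, -3.062, -0.0]
wrist_force: [0.4, 0.4, -0.8]
width: 0.461
grip_force: 40.9
```

```bash
python3 - <<'E'
from h import *
for i in range(2):
    c=bot.read_camera("wrist");s=bot.read_state();t=s["tool_pos"];print(t,s["wrist_force"])
    f=fix(c);print(f["center"],f["size"],f["h1"]);print(tops(c,t[2]-.1587))
E
```

```text
[ 0.57867903 -0.20959361  0.24220403] [ 1.07521579 -0.2661139  -2.38183196]
(0.5838335752487183, -0.25258949398994446) (0.1002398356795311, 0.1880650669336319) [ 0.57570908 -0.20832899]
[(0.8121, -0.0807, 0.0197), (0.5743, -0.2087, 0.0209)]
[ 0.57869625 -0.20963752  0.24228609] [-0.57633621 -0.02707402 -0.12719025]
(0.5840208530426025, -0.2525242269039154) (0.10027947276830673, 0.18800239264965057) [ 0.57580057 -0.20828141]
[(0.8122, -0.0807, 0.0197), (0.5744, -0.2087, 0.0209)]
```

>>> drive_tool([
  [0.003, 0.001, -0.01],
  [0.003, 0.001, -0.022],
  [0.003, 0.001, -0.034],
  [0.003, 0.001, -0.046],
  [0.003, 0.001, -0.055],
  [0.003, 0.001, -0.055],
], claw=[35, 35, 35, 35, 35, 35], yaw=[0, 0, 0, 0, 0, 0])

```text
time: 10.18
tool_pos: [0.5802, -0.2092, 0.2149]
tcp_rot: [-0.697, -3.062, -0.0]
wrist_force: [-1.1, 0.8, 2.7]
width: 0.46
grip_force: 41.2
```

```bash
python3 - <<'E'
from h import *
c=bot.read_camera("wrist");s=bot.read_state();t=s["tool_pos"];print(t,s["wrist_force"])
f=fix(c);print(f["center"],f["size"],f["h1"]);print(tops(c,.056));podz(c)
E
```

```text
[ 0.580174   -0.20915597  0.2148949 ] [-3.1965277   0.33375303  2.46006213]
(0.5839542150497437, -0.2525648772716522) (0.10040116310119629, 0.18813399970531464) [ 0.57576297 -0.20831667]
[(0.8178, -0.0797, 0.0201), (0.5759, -0.2083, 0.021)]
pod [ 0.5431 -0.0879  0.0224] 4646
pod [ 0.5734 -0.2071  0.0562] 3885
plate z 0.027785562390583107
```

>>> drive_tool([
  [0, 0, 0],
  [0, 0, 0],
  [0, 0, 0],
  [0, 0, 0],
  [0, 0, 0.06],
  [0, 0, 0.12],
  [0, 0.06, 0.2],
  [0, 0.12, 0.28],
], claw=[62, 62, 62, 62, 62, 62, 62, 62], yaw=[0, 0, 0, 0, 0, 0, 0, 0])

```text
time: 10.9
tool_pos: [0.58, -0.1596, 0.3424]
tcp_rot: [-0.701, -3.062, 0.0]
wrist_force: [0.7, 0.1, -0.4]
width: 0.724
grip_force: 0.0
```

>>> drive_tool([
  [0, 0.1, 0.1],
  [0.1, 0.2, 0.1],
  [0.2, 0.36, 0.1],
  [0.2, 0.36, 0.1],
  [0.2, 0.36, 0.1],
  [0.2, 0.36, 0.1],
  [0.2, 0.36, 0.1],
  [0.2, 0.36, 0.1],
], claw=[30, 30, 30, 30, 30, 30, 30, 30], yaw=[0, 0, 0, 0, 0, 0, 0, 0])

```text
time: 11.57
tool_pos: [0.6804, 0.0215, 0.3911]
tcp_rot: [-0.694, -3.063, 0.001]
wrist_force: [-0.1, 0.5, -0.5]
width: 0.356
grip_force: 0.0
```

```bash
python3 - <<'E'
from h import *
c=bot.read_camera("top");print(tops(c,.056,False,20))
c=bot.read_camera("wrist");s=bot.read_state();print(s["tool_pos"]);save("w5",c["color"],1.5);np.savez("w5.npz",**c)
E
```

```text
[(0.01, -0.3439, 0.0223), (0.5742, -0.2115, 0.0197), (0.5902, -0.2991, 0.0188)]
[0.67970899 0.01979303 0.39096954]
```

View pics/w5.png

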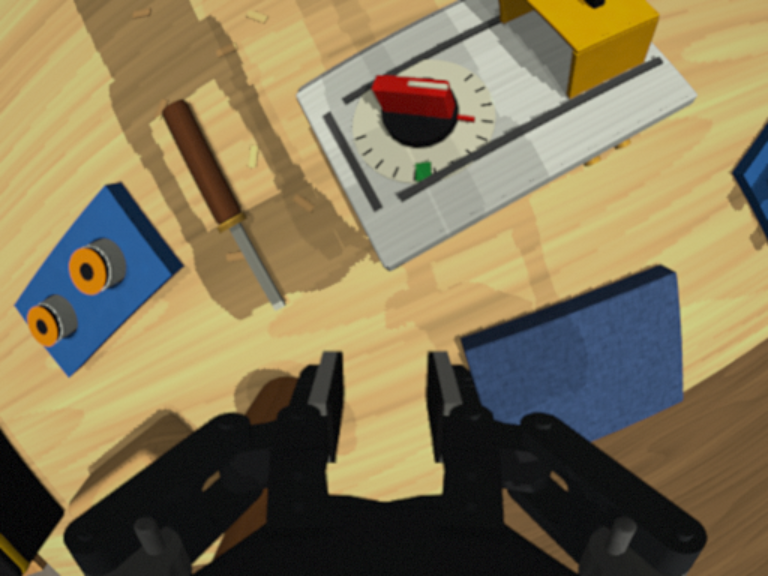

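```bash
cat >> h.py <<'E'
def rayplane(c,uv,p0,n):
    uv=np.atleast_2d(np.asarray(uv,float));e=np.asarray(c["eye"])
    d=ray(c,uv,0,True)-e
    return e+d*(((p0-e)@n)/(d@n))[:,None]
def console(c,near=(.585,.075)):
    W=wz(c);H=hsv(c)
    ok=(c["depth"]>0)&(np.hypot(W[...,0]-near[0],W[...,1]-near[1])<.08)&(H[...,1]<70)&(H[...,2]>90)&(W[...,2]>.03)&(W[...,2]<.13)
    q=W[ok]
    for _ in range(5):
        m=q.mean(0);n=np.linalg.svd(q-m,full_matrices=False)[2][2];n*=np.sign(n[2])
        q=q[abs((q-m)@n)<.003]
    return m,n,ok
E
cat > k.py <<'E'
from h import *
def run(c,v=True):
    m,n,ok=console(c)
    yaw=np.arctan2(-n[1],-n[0]);tilt=np.arccos(n[2])
    up=np.cross(np.array([-np.sin(yaw),np.cos(yaw),0]),n); y=np.cross(n,up)
    H=hsv(c)
    # dial: bright low-sat inside panel
    W=wz(c);P=W-m
    g=[b for b in blobs(c,(45,100,40),(85,255,255),15) if abs((np.median(W[b[2]],0)-m)@n)<.01 and np.linalg.norm(np.median(W[b[2]],0)-m)<.1]
    r=[b for b in blobs(c,(0,150,60),(5,255,255),15)+blobs(c,(172,150,60),(180,255,255),15) if np.linalg.norm(np.median(W[b[2]],0)-m)<.1]
    print("m",m.round(4),"n",n.round(3),"yaw",yaw,"tilt",tilt,"npts",ok.sum())
    for b in g: print("green",b[0].round(1),b[1],rayplane(c,b[0],m,n)[0].round(4))
    for b in r: print("red",b[0].round(1),b[1],np.median(W[b[2]],0).round(4))
    return m,n,up,y,g,r
if __name__=="__main__":
    c=bot.read_camera("wrist");m,n,up,y,g,r=run(c);np.savez("w6.npz",**c)
    img=c["color"]
    # dial colour: sample
    for uv in((283,110),(300,95),(245,80),(240,95),(350,100)): print(uv,img[uv[1]-30+30,uv[0]],hsv(c)[uv[1],uv[0]])
E
python3 k.py
```

```text
m [0.6042 0.0826 0.078 ] n [-0.52  -0.046  0.853] yaw 0.08771636366577808 tilt 0.549341626663094 npts 12741
green [282.2 113.7] 108 [0.6295 0.0681 0.0927]
red [275.7  64.4] 1116 [0.5879 0.08   0.1033]
red [310.3  78.3] 40 [0.6107 0.1051 0.0917]
(283, 110) [ 21 110  43] [ 67 206 110]
(300, 95) [182 181 154] [ 29  39 182]
(245, 80) [195 194 166] [ 29  38 195]
(240, 95) [182 182 156] [ 30  36 182]
(350, 100) [177 181 168] [ 39  18 181]
```

```bash
cat > k2.py <<'E'
from k import *
def dial(c):
    m,n,up,y,g,r=run(c)
    o=m+up*((.075-m[2])/up[2])
    H=cv2.GaussianBlur(c["color"],(5,5),0);H=cv2.cvtColor(H,cv2.COLOR_RGB2HSV)
    mk=cv2.inRange(H,np.array((18,28,120)),np.array((36,55,255)))
    mk[~(console(c)[2])]=0
    mk=cv2.morphologyEx(mk,cv2.MORPH_OPEN,np.ones((3,3)))
    nn,l,s,ce=cv2.connectedComponentsWithStats(mk)
    i=1+np.argmax(s[1:,4]);k=np.argwhere(l==i)[:,::-1]
    P=rayplane(c,k,m,n)-o;ab=np.c_[P@up,P@y].astype(np.float32)
    cc,R_=cv2.minEnclosingCircle(ab);print("dial n",len(ab),"centre up,y",cc,"r",R_)
    G=rayplane(c,g[0][0],m+0*n,n)[0]-o
    rr=min(r,key=lambda b:b[1]);px=np.argwhere(rr[2])[:,::-1]
    Q=rayplane(c,px,m+.006*n,n)-o;Q=np.c_[Q@up,Q@y]-[0,cc[1]]
    tip=Q[np.argmax(np.hypot(*Q.T))]
    gg=np.array([G@up,G@y-cc[1]])
    print("green rel",gg,np.hypot(*gg),"ang",-np.arctan2(gg[1],gg[0]))
    print("pointer tip",tip,np.hypot(*tip),"ang",-np.arctan2(tip[1],tip[0]))
    Q=rayplane(c,px.mean(0),m+.006*n,n)[0]-o;print("ptr mean",Q@up,Q@y-cc[1])
    A=o+y*cc[1]
    print("axis foot",A,"grip",A+.032*n,"up",up,"y",y)
    return A,n,up,y
if __name__=="__main__":
    dial(bot.read_camera("wrist"))
E
python3 k2.py
```

```text
m [0.6042 0.0826 0.078 ] n [-0.52  -0.046  0.853] yaw 0.08748235439663425 tilt 0.5493478278468681 npts 12682
green [282.6 113.6] 108 [0.6296 0.0682 0.0928]
red [276.1  64.3] 1119 [0.5879 0.0802 0.1034]
red [310.9  78.3] 38 [0.6109 0.1056 0.0914]
dial n 3153 centre up,y (-0.00028200086671859026, 0.0012223641388118267) r 0.04651842638850212
green rel [ 0.03401989 -0.0177861 ] 0.038388773856948256 ang 0.48173229067374096
pointer tip [0.02391922 0.02389124] 0.033807108488226725 ang -0.7848128280099081
ptr mean 0.019807065471757958 0.020960659633552904
axis foot [0.59915883 0.08333604 0.075     ] grip [0.58251453 0.08187623 0.10229169] up [0.84960375 0.07451553 0.52213113] y [-0.08737081  0.99617586  0.        ]
```

```bash
cat > wp.py <<'E'
from h import *
A=np.array([.5992,.0833,.075]);n=np.array([-.52,-.0455,.853]);up=np.array([.8496,.0745,.5221]);y=np.array([-.0874,.9962,0])
def wp(th,b=-.014,h=.030):
    d=np.cos(th)*up-np.sin(th)*y;C=A+b*d+h*n
    top=A+b*d+.038*n
    return C,np.degrees(np.arctan2(d[1],d[0]))-90,top[2]
if __name__=="__main__":
    s=bot.read_state();t=np.array(s["tool_pos"]);Rm=R.from_rotvec(s["tcp_rot"]).as_matrix();az=np.degrees(np.arctan2(Rm[1,1],Rm[0,1]));print(t,az,s["q"])
    C0,a0,_=wp(-.785);print("shift",((C0-t)/.5).round(3),"yaw",(a0-az)/180)
    for th in np.arange(-.785,.75,.12):
        C,a,z=wp(th);u=(C-C0)/.5;print(round(th,3),C.round(4),"top z",z.round(4),"rel",u.round(3),"yaw",round((a-a0)/180,3))
E
python3 wp.py
```

```text
[0.67961868 0.01926996 0.39124486] 64.24532776563812 [-8.17648081e-03  2.81364901e-01  1.60698471e+00 -4.45856400e-04
  1.25428320e+00 -1.12932967e+00]
shift [-0.207  0.104 -0.592] yaw -0.5539656018995809
-0.785 [0.5761 0.0713 0.0954] top z 0.1022 rel [0. 0. 0.] yaw 0.0
-0.665 [0.575  0.0725 0.0948] top z 0.1017 rel [-0.002  0.002 -0.001] yaw -0.038
-0.545 [0.5741 0.0738 0.0943] top z 0.1012 rel [-0.004  0.005 -0.002] yaw -0.078
-0.425 [0.5733 0.0752 0.0939] top z 0.1008 rel [-0.006  0.008 -0.003] yaw -0.12
-0.305 [0.5726 0.0768 0.0936] top z 0.1004 rel [-0.007  0.011 -0.004] yaw -0.163
-0.185 [0.5721 0.0783 0.0934] top z 0.1002 rel [-0.008  0.014 -0.004] yaw -0.206
-0.065 [0.5718 0.08   0.0933] top z 0.1001 rel [-0.008  0.017 -0.004] yaw -0.251
0.055 [0.5717 0.0817 0.0933] top z 0.1001 rel [-0.009  0.021 -0.004] yaw -0.296
0.175 [0.5717 0.0833 0.0934] top z 0.1002 rel [-0.009  0.024 -0.004] yaw -0.34
0.295 [0.5719 0.085  0.0936] top z 0.1004 rel [-0.008  0.027 -0.004] yaw -0.384
0.415 [0.5722 0.0866 0.0939] top z 0.1007 rel [-0.008  0.031 -0.003] yaw -0.427
0.535 [0.5727 0.0881 0.0943] top z 0.1011 rel [-0.007  0.034 -0.002] yaw -0.468
0.655 [0.5734 0.0896 0.0948] top z 0.1016 rel [-0.005  0.037 -0.001] yaw -0.508
```

>>> drive_tool([
  [-0.05, 0.02, 0],
  [-0.1, 0.05, 0],
  [-0.15, 0.08, 0],
  [-0.2, 0.1, 0],
  [-0.207, 0.104, -0.04],
  [-0.207, 0.104, -0.08],
  [-0.207, 0.104, -0.12],
  [-0.207, 0.104, -0.12],
], claw=[34, 34, 34, 34, 34, 34, 34, 34], yaw=[-0.3, -0.3, -0.3, -0.3, -0.3, -0.3, -0.3, -0.3])

```text
time: 12.43
tool_pos: [0.5741, 0.0714, 0.3272]
tcp_rot: [-2.018, -2.401, 0.008]
wrist_force: [-1.5, 1.2, 0.4]
width: 0.402
grip_force: 0.0
```

>>> drive_tool([
  [0, 0, 0],
  [0, 0, 0],
  [0, 0, 0],
  [0, 0, 0],
  [0, 0, 0],
  [0, 0, 0],
  [0, 0, 0],
  [0, 0, 0],
], claw=[34, 34, 34, 34, 34, 34, 34, 34], yaw=[-0.254, -0.254, -0.254, -0.254, -0.254, -0.254, -0.254, -0.254])

```text
time: 13.1
tool_pos: [0.5764, 0.0714, 0.3317]
tcp_rot: [2.793, 1.437, -0.0]
wrist_force: [0.4, -0.1, 0.1]
width: 0.399
grip_force: 0.0
```

```bash
python3 wp.py | head -2; python3 - <<'E'
from h import *
c=bot.read_camera("wrist");save("w7",c["color"],1.5)
E
python3 k2.py
```

```text
[0.57635826 0.07142697 0.33171321] -35.55214389149344 [ 8.04671208e-02  1.43981963e-01  1.88655976e+00 -2.04879479e-04
  1.11115064e+00  7.01059992e-01]
m [0.6081 0.0898 0.0808] n [-0.52  -0.045  0.853] yaw 0.08635340473160662 tilt 0.548897672286207 npts 16625
green [320.  168.4] 155 [0.6294 0.0676 0.0926]
red [269.5 140.5] 64 [0.6107 0.1054 0.0914]
red [261.2 184.1] 1455 [0.5902 0.086  0.1045]
dial n 4231 centre up,y (-9.593299182597548e-05, -0.005428702104836702) r 0.04644910618662834
green rel [ 0.03367559 -0.0185277 ] 0.0384359368744219 ang 0.5029827403263304
pointer tip [0.02429621 0.02438267] 0.0344212223045008 ang -0.7871742982814781
ptr mean 0.019182451554267295 0.020578200754540997
axis foot [0.59919227 0.08358974 0.075     ] grip [0.58255858 0.08214978 0.10229921] up [0.84992141 0.07357658 0.52174715] y [-8.62461231e-02  9.96273861e-01  6.93889390e-18]
```

View pics/w7.png

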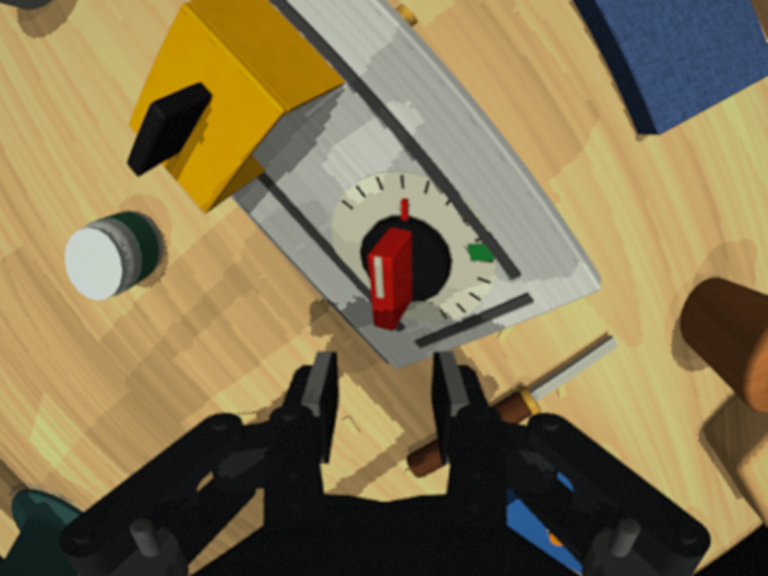

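>>> drive_tool([
  [0, 0, -0.03],
  [0, 0, -0.06],
  [0, 0, -0.09],
  [0, 0, -0.11],
  [0, 0, -0.13],
  [0, 0, -0.13],
], claw=[26, 26, 26, 26, 26, 26], yaw=[0, 0, 0, 0, 0, 0])

```text
time: 13.7
tool_pos: [0.5757, 0.0724, 0.2642]
tcp_rot: [-2.79, -1.441, 0.006]
wrist_force: [-0.1, -0.4, -0.6]
width: 0.307
grip_force: 0.0
```

```bash
python3 wp.py | head -2; python3 k2.py
```

```text
[0.57574215 0.07243285 0.26423715] -35.365555274946985 [ 8.22354944e-02  2.14476861e-01  1.94070579e+00 -3.44465652e-05
  9.90386386e-01  6.99495918e-01]
m [0.6142 0.0961 0.0848] n [-0.519 -0.044  0.854] yaw 0.08490368162778651 tilt 0.547327912048415 npts 28502
green [349.6 200.5] 301 [0.6295 0.067  0.0925]
red [279.  159.8] 150 [0.6109 0.1056 0.0913]
red [266. 221.] 2714 [0.5918 0.0894 0.1052]
dial n 7127 centre up,y (-9.230301657225937e-05, -0.011481807567179203) r 0.04654974490404129
green rel [ 0.03367205 -0.01880035] 0.03856500994884732 ang 0.5092213334609964
pointer tip [0.02410493 0.02534669] 0.034978598873805396 ang -0.8105035301798946
ptr mean 0.019489156504142784 0.021016057486557285
axis foot [0.59920703 0.08332075 0.075     ] grip [0.58261399 0.08190854 0.10232538] up [0.8508422  0.07241372 0.52040735] y [-8.48017118e-02  9.96397847e-01 -6.93889390e-18]
```

>>> drive_tool([
  [0, 0, -0.006],
  [0, 0, -0.006],
  [0, 0, -0.006],
  [-0.002, 0.002, -0.006],
  [-0.004, 0.005, -0.008],
  [-0.006, 0.008, -0.009],
  [-0.007, 0.011, -0.01],
  [-0.008, 0.014, -0.01],
], claw=[16, 16, 16, 16, 16, 16, 16, 16], yaw=[0, 0, 0, -0.038, -0.078, -0.117, -0.155, -0.194])

```text
time: 14.42
tool_pos: [0.5742, 0.0792, 0.263]
tcp_rot: [3.095, 0.529, 0.008]
wrist_force: [2.9, -3.7, -1.6]
width: 0.187
grip_force: 2.3
```

```bash
python3 wp.py | head -2; python3 k2.py|grep -E "tip|dial"
```

```text
[0.57420505 0.07922788 0.26297501] -70.61213940338995 [ 9.46125450e-02  2.12146253e-01  1.94625472e+00 -1.88430451e-03
  9.78258087e-01  1.32806937e+00]
dial n 7190 centre up,y (0.00018622151401359588, -0.0036579719744622707) r 0.0466172881424427
pointer tip [0.03430497 0.01032666] 0.035825562979398394 ang -0.2923971928758703
```

>>> drive_tool([
  [0, 0.003, 0],
  [0, 0.006, 0],
  [-0.001, 0.009, 0],
  [-0.001, 0.012, 0],
  [0, 0.015, 0],
  [0, 0.018, 0],
  [0.001, 0.02, 0],
  [0.001, 0.02, 0],
], claw=[16, 16, 16, 16, 16, 16, 16, 16], yaw=[-0.038, -0.077, -0.116, -0.155, -0.194, -0.233, -0.27, -0.274])

```text
time: 15.13
tool_pos: [0.5735, 0.0896, 0.2621]
tcp_rot: [3.036, -0.804, 0.001]
wrist_force: [-0.2, -3.2, 1.2]
width: 0.187
grip_force: 3.5
```

```bash
python3 wp.py | head -2; python3 k2.py|grep -E "tip|dial|green|mean"
```

```text
[0.57346161 0.0896006  0.26213682] -119.6746823221647 [ 1.12234386e-01  2.15863107e-01  1.94345584e+00 -6.22411991e-04
  9.81947583e-01  2.20129717e+00]
green [234.9 138.7] 389 [0.6291 0.0683 0.0923]
dial n 3186 centre up,y (0.02128998003900051, 0.02694254368543625) r 0.032682448625564575
green rel [ 0.03337509 -0.03532622] 0.04859874831239189 ang 0.81379064302186
pointer tip [ 0.030904   -0.03537465] 0.04697258278380346 ang 0.8527484475270443
ptr mean 0.02530018257161614 -0.03192685770545508
```

>>> drive_tool([
  [0, 0, 0],
  [0, 0, 0],
  [0, 0, 0],
  [0, 0, 0.04],
  [0, 0, 0.1],
  [0, 0, 0.16],
  [0, 0, 0.22],
  [0, 0, 0.22],
], claw=[26, 26, 26, 26, 26, 26, 26, 26], yaw=[0, 0, 0, 0, 0, 0, 0, 0])

```text
time: 15.85
tool_pos: [0.5756, 0.0904, 0.3793]
tcp_rot: [-3.033, 0.799, -0.018]
wrist_force: [0.9, 0.1, 1.7]
width: 0.305
grip_force: 0.0
```

```bash
python3 k2.py;python3 - <<'E'
from h import *
c=bot.read_camera("wrist");save("w8",c["color"],1.5);print(bot.read_state()["tool_pos"])
E
```

```text
m [0.6084 0.0813 0.0805] n [-0.52  -0.045  0.853] yaw 0.08697963616044602 tilt 0.5488867318100802 npts 11662
green [249.5 124. ] 115 [0.6291 0.0681 0.0925]
red [253.  136.9] 39 [0.6177 0.071  0.0942]
red [259.  171.8] 833 [0.5927 0.0804 0.1054]
dial n 1598 centre up,y (-2.203842996095773e-05, 0.011636503040790558) r 0.041765496134757996
green rel [ 0.03344931 -0.02654221] 0.0427006491950901 ang 0.6707682064957942
pointer tip [ 0.03008929 -0.02508258] 0.039172712444153275 ang 0.6948986215402801
ptr mean 0.024292485842489372 -0.022601976161383174
axis foot [0.59838548 0.09207696 0.075     ] grip [0.58175299 0.09062661 0.10229939] up [0.84988085 0.07410931 0.52173782] y [-0.08687     0.99621966  0.        ]
[0.57388503 0.09010611 0.37372538]
```

View pics/w8.png

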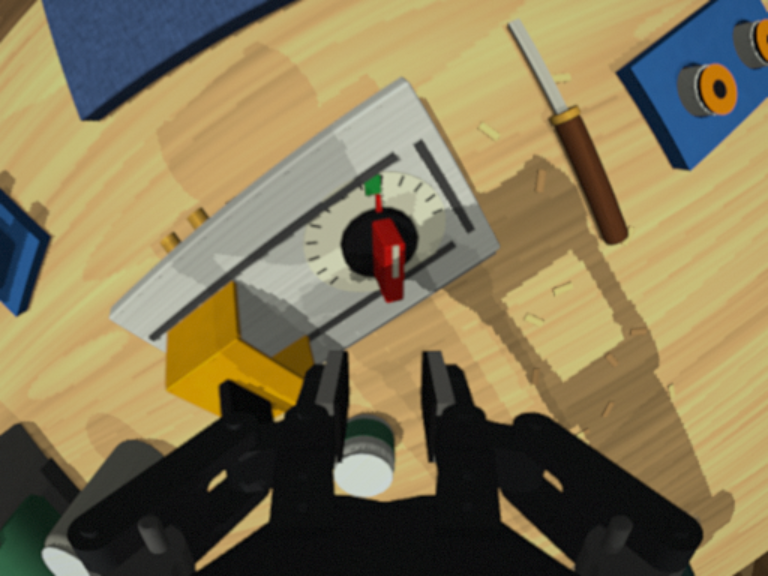

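>>> drive_tool([
  [-0.048, 0.229, 0],
  [-0.048, 0.229, 0],
  [-0.048, 0.229, 0],
  [-0.048, 0.229, -0.05],
  [-0.048, 0.229, -0.05],
  [-0.048, 0.229, -0.05],
  [-0.048, 0.229, -0.05],
  [-0.048, 0.229, -0.05],
], claw=[30, 30, 30, 30, 30, 30, 30, 30], yaw=[0.193, 0.193, 0.193, 0.193, 0.193, 0.193, 0.193, 0.193])

```text
time: 16.62
tool_pos: [0.5493, 0.2041, 0.3461]
tcp_rot: [3.139, 0.136, -0.001]
wrist_force: [-0.5, 0.9, 0.4]
width: 0.35
grip_force: 0.0
```

```bash
python3 wp.py|head -1; python3 - <<'E'
from h import *
c=bot.read_camera("wrist");save("w9",c["color"],1);W=wz(c);H=hsv(c)
p=np.array([.5498,.2045,.138]);m=(H[...,2]<70)&(np.linalg.norm(W[...,:2]-p[:2],axis=-1)<.04)&(W[...,2]>.11)&(W[...,2]<.165)&(c["depth"]>0)
print(m.sum(),W[m].mean(0),W[m].min(0),W[m].max(0))
A=np.array([.5992,.0834,.075]);y=np.array([-.0869,.996,0]);q=(W[m]-A)@y;print("along y",np.percentile(q,[1,10,50,90,99]))
m=(H[...,0]>18)&(H[...,0]<32)&(H[...,1]>150)&(abs(W[...,2]-.11)<.06)&(np.linalg.norm(W[...,:2]-p[:2],axis=-1)<.1)&(c["depth"]>0)
q=(W[m]-A)@y;print("hood y",np.percentile(q,[1,10,50,90,99]))
E
```

```text
[0.54930203 0.2040786  0.34605468] -85.03486763784863 [3.13176285e-01 1.41121271e-01 1.86171998e+00 1.39736688e-04
1035 [0.56142007 0.19691985 0.14245288] [0.5342052  0.18931833 0.11503846] [0.57913008 0.20266329 0.15315699]
along y [0.1112422  0.11238348 0.11636404 0.12030428 0.12114022]
hood y [0.08544438 0.09078815 0.11723759 0.14182805 0.1471315 ]
```

View pics/w9.png

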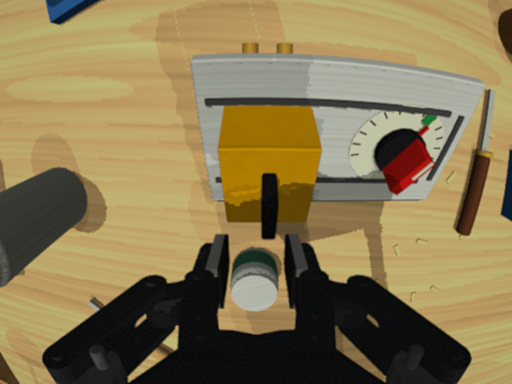

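>>> drive_tool([
  [0.002, -0.017, 0],
  [0.002, -0.017, -0.03],
  [0.002, -0.017, -0.06],
  [0.002, -0.017, -0.09],
  [0.002, -0.017, -0.09],
  [0.002, -0.017, -0.09],
  [0.002, -0.017, -0.09],
  [0.002, -0.017, -0.09],
], claw=[30, 30, 30, 30, 30, 8, 6, 6], yaw=[0, 0, 0, 0, 0, 0, 0, 0], newtons=25)

```text
time: 17.33
tool_pos: [0.5506, 0.1954, 0.3025]
tcp_rot: [3.138, 0.139, 0.002]
wrist_force: [0.6, -1.1, -2.5]
width: 0.108
grip_force: 28.0
```

>>> drive_tool([
  [0, 0, 0],
  [0, 0, 0],
  [0, 0, 0],
], claw=[6, 6, 6], yaw=[0, 0, 0])

```text
time: 17.58
tool_pos: [0.5506, 0.1957, 0.3024]
tcp_rot: [3.138, 0.14, 0.002]
wrist_force: [-1.6, -2.5, 2.1]
width: 0.108
grip_force: 28.4
```

>>> drive_tool([
  [0.002, -0.02, 0],
  [0.005, -0.055, 0],
  [0.008, -0.09, 0],
  [0.011, -0.125, 0],
  [0.014, -0.16, 0],
  [0.017, -0.19, 0],
  [0.019, -0.21, 0],
  [0.019, -0.219, 0],
], claw=[6, 6, 6, 6, 6, 6, 6, 6], yaw=[0, 0, 0, 0, 0, 0, 0, 0])

```text
time: 18.25
tool_pos: [0.5601, 0.0852, 0.3024]
tcp_rot: [-3.138, -0.138, -0.002]
wrist_force: [-1.1, 2.3, 3.3]
width: 0.103
grip_force: 28.6
```

>>> drive_tool([
  [0.0005, -0.005, 0],
  [0.001, -0.01, 0],
  [0.001, -0.014, 0],
  [0.001, -0.017, 0],
  [0.001, -0.017, 0],
], claw=[6, 6, 6, 6, 6], yaw=[0, 0, 0, 0, 0])

```text
time: 18.67
tool_pos: [0.5606, 0.0794, 0.3024]
tcp_rot: [-3.135, -0.14, -0.002]
wrist_force: [-1.8, 7.1, 5.5]
width: 0.108
grip_force: 28.9
```

>>> drive_tool([
  [0, -0.004, 0],
  [0, -0.004, 0],
  [0, -0.004, 0],
], claw=[6, 6, 6], yaw=[0, 0, 0])

```text
time: 18.92
tool_pos: [0.5605, 0.0789, 0.3024]
tcp_rot: [-3.132, -0.14, -0.003]
wrist_force: [-1.9, 11.5, 4.2]
width: 0.109
grip_force: 28.8
```

>>> drive_tool([
  [0, 0, 0],
  [0, 0, 0],
  [0, 0, 0],
  [0, 0, 0.05],
  [0, 0, 0.11],
  [0, 0, 0.17],
  [0, 0, 0.2],
  [0, 0, 0.2],
], claw=[30, 30, 30, 30, 30, 30, 30, 30], yaw=[0, 0, 0, 0, 0, 0, 0, 0])

```text
time: 19.58
tool_pos: [0.5618, 0.0756, 0.4066]
tcp_rot: [3.138, 0.14, 0.014]
wrist_force: [0.6, -0.3, 1.5]
width: 0.353
grip_force: 0.0
```

```bash
python3 - <<'E'
from h import *
c=bot.read_camera("wrist");save("w10",c["color"],1.2);W=wz(c);H=hsv(c)
p=np.array([.575,.081])
A=np.array([.5992,.0834,.075]);y=np.array([-.0869,.996,0])
d=(np.linalg.norm(W[...,:2]-p,axis=-1)<.06)&(c["depth"]>0)
m=(H[...,2]<70)&d&(W[...,2]>.125)&(W[...,2]<.165);q=(W[m]-A)@y;print("tab y",m.sum(),np.percentile(q,[1,10,50,90,99]))
m=(H[...,0]>18)&(H[...,0]<32)&(H[...,1]>150)&d&(W[...,2]>.09)&(W[...,2]<.16)
q=(W[m]-A)@y;print("hood y",np.percentile(q,[1,10,50,90,99]))
print(bot.read_state()["tool_pos"])
c=bot.read_camera("top");print(tops(c,.056,False,20))
E
```

```text
tab y 575 [-0.0045601  -0.00373767 -0.000294    0.00352859  0.0045153 ]
hood y [-0.03092423 -0.02540839 -0.00046918  0.02534005  0.03080661]
[0.56116571 0.07554383 0.40399913]
[(0.01, -0.3439, 0.0223), (0.5742, -0.2115, 0.0197), (0.5906, -0.2988, 0.0193)]
```

View pics/w10.png

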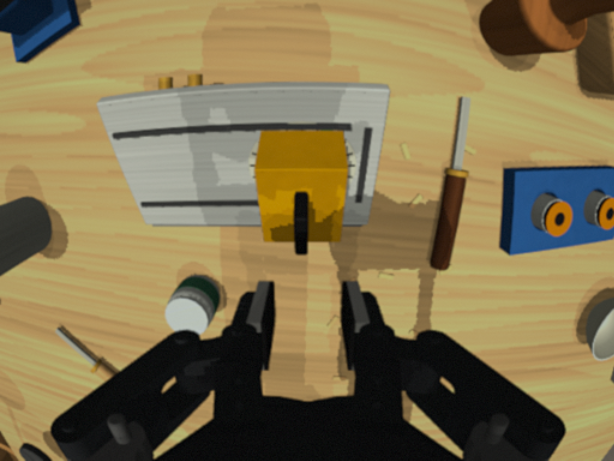

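Hood (302,185) is centred over the knob to within 0.5 mm, the pods stand in their pockets (555,215)/(605,210), and the bystanders are in place. The gripper is clear of everything.

```bash
python3 -c "
from workcell import bot
print(bot.finish_job())"
```

```text
the job is handed in; nothing more can be done
None
```

The job is handed in, though no verdict came back: both pods are seated in the blue fixture, the pointer was within about 2 degrees of the middle of the green mark before the hood covered it, the lock is at its stop, and I saw no bystander disturbed.

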